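# Pack seven jar lids flat into their round tin

## Robot

A 6-joint arm with a two-finger parallel gripper is mounted at the origin on a cart in front of the work surface, level with it; the furniture and walls round the work are solid. World frame = base frame: x ahead of the robot, y to its left, z up, the work surface at z = 0. Lengths are in m, angles in rad, forces in N, time in s.
With the tool pointing down it reaches from about 0.275 to 0.975 m from the base axis. Payload 8.4 kg.
Tool frame: the origin (TCP) lies between the finger pads; the fingertips stand 25 mm ahead of it and the grasp point (between the pads) lies 6 mm ahead of it; z points along the fingers, y is the line along which they close (so a half turn about z gives the same grasp; the last joint's range is limited). The gripper opens to 92 mm and grips with 3 to 60 N. Pads are 20 mm wide; open, the fingers measure 128 mm over their backs; the gripper's body (75 mm by 189 mm) begins 69 mm behind the grasp point.
Start: joints at [-1.311, 0.353, 1.633, -0, 1.155, -0.002], TCP at [0.162, -0.604, 0.24] pointing down, gripper open.
Joint ranges: [-2.63, 2.63], [-0.92, 2.1], [0.06, 2.66], [-1.3, 4.44], [0, 2.69], [-3.02, 3.02]. Speed limits (rad/s): [2.22, 2.22, 2.79, 3.14, 3.14, 3.14].

## Interface

Orientations are given as a unit quaternion [x, y, z, w].
In Python, from workcell import arm, cams, read_time_s, read_q, read_dq, read_effort, read_ee_pos, read_eef_rot, read_ft_force, read_wrist_torque, read_finger_gap, read_gripper_force gives the robot as it stands. The module is installed in compiled form; this text tells all that it offers. Calls block until the motion is done:
- arm.movep(position, orientation): joint-space move of the TCP to a pose.
- arm.line_to(position, orientation=None, vel=0.15, force_limit=None): straight line of the TCP; orientation=None keeps the orientation; vel is the mean speed in m/s. With force_limit (N) it stops when the force on the tool has changed by that much, and returns True; else False.
- arm.move_j(angles): joint-space move.
- arm.command_gripper(opening, grip_force=None): opening from 0.0 (shut) to 1.0 (fully open); grip_force is the grip in N (None keeps the last); returns when the fingers have stopped.
- arm.wait(seconds).
- arm.solve_ik(position, orientation): joint angles nearest the present ones, or None.
- cams.read_camera(name): name is "scene" or "top" or "wrist"; returns the picture (480x640x3 uint8, blue, green, red); there is no depth.
- cams.get_calibration(name): a dict with "camera_matrix" (3x3 intrinsics, pixels), "cam_to_world" (4x4, takes a point from camera to world coordinates). Camera axes: x right, y up, looking along -z (the intrinsics and any distortion apply to the point x, -y, -z); pixel columns grow to the right and rows downward; lengths in m; the calibration is good to about 2 mm. A picture is of the moment at which its call begins: read the wrist's pose just before it. get_calibration takes no time and is no camera call; for the wrist camera it gives the pose at the moment of the call.
A pose or a line that the arm cannot do raises arm.IKError and nothing moves.
- arm.hand_in(): hands the job in; it is judged then, once.
Readings, each from a call of its own:
- read_time_s(): time.
- read_q(): joint angles.
- read_dq(): joint speeds.
- read_effort(): joint torques, N m.
- read_ee_pos(): TCP position.
- read_eef_rot(): TCP orientation.
- read_ft_force(): force on the tool from outside, world axes, zero at the start.
- read_wrist_torque(): the same for the moment, N m.
- read_finger_gap(): opening from 0.0 (shut) to 1.0 (fully open).
- read_gripper_force(): force on a finger pad.
Only numpy, scipy, OpenCV 4.12 (cv2) and the standard library are available. Lean on these libraries where they do the work, as an engineer would, in place of code of your own. Each camera call takes 0.05 s, during which the arm holds its last target. There are 200 camera calls.

## Task

Pack all seven wooden jar lids into the green round tin so that every one lies flat on its floor, knob up, in a single layer: one in the middle and six around it. One lid in the tin lies out of place and two are still on the worktop. Leave the tin where it stands, and do not disturb the timer, the spoon and the two herb jars.

Things in the scene. Friction and masses are not known exactly. Their poses are not given: they have to be found in the camera images.
- tin: Shallow round green tin with a brass-coloured rim, open at the top, loose on the worktop (0.8 kg). Inside it is 168 mm across; wall 3 mm, floor 3 mm thick, rim 20.8 mm above the worktop. Origin: centre of the underside; z up.
- tin_floor (a point): Centre of the tin's inner floor. Seven lids just fit flat on it: one here and six around it, 55.5 mm from here and 60 degrees apart, 1.5 mm of play between neighbours. The four lids that start against the wall stand (to about 1 mm) in four neighbouring places of the six; how this ring is turned in the room differs.
- lid_1: One of seven alike round wooden jar lids: disc 54 mm across and 12 mm thick with a grey seal round its edge, its lower edge bevelled (3 mm in over 3.5 mm), the upper edge by 1.5 mm, and on top an upright round darker knob 20 mm across and 26 mm tall (38 mm in all). 28 to 56 g. Origin: centre of the underside; z points up along the knob. Starts in the tin, close against the wall.
- lid_2: One of seven alike round wooden jar lids: disc 54 mm across and 12 mm thick with a grey seal round its edge, its lower edge bevelled (3 mm in over 3.5 mm), the upper edge by 1.5 mm, and on top an upright round darker knob 20 mm across and 26 mm tall (38 mm in all). 28 to 56 g. Origin: centre of the underside; z points up along the knob. Starts in the tin, close against the wall.
- lid_3: One of seven alike round wooden jar lids: disc 54 mm across and 12 mm thick with a grey seal round its edge, its lower edge bevelled (3 mm in over 3.5 mm), the upper edge by 1.5 mm, and on top an upright round darker knob 20 mm across and 26 mm tall (38 mm in all). 28 to 56 g. Origin: centre of the underside; z points up along the knob. Starts in the tin, close against the wall.
- lid_4: One of seven alike round wooden jar lids: disc 54 mm across and 12 mm thick with a grey seal round its edge, its lower edge bevelled (3 mm in over 3.5 mm), the upper edge by 1.5 mm, and on top an upright round darker knob 20 mm across and 26 mm tall (38 mm in all). 28 to 56 g. Origin: centre of the underside; z points up along the knob. Starts in the tin, close against the wall.
- lid_5: One of seven alike round wooden jar lids: disc 54 mm across and 12 mm thick with a grey seal round its edge, its lower edge bevelled (3 mm in over 3.5 mm), the upper edge by 1.5 mm, and on top an upright round darker knob 20 mm across and 26 mm tall (38 mm in all). 28 to 56 g. Origin: centre of the underside; z points up along the knob. Starts in the tin, flat on its floor but out of place, off centre, where it blocks more than one place.
- lid_6: One of seven alike round wooden jar lids: disc 54 mm across and 12 mm thick with a grey seal round its edge, its lower edge bevelled (3 mm in over 3.5 mm), the upper edge by 1.5 mm, and on top an upright round darker knob 20 mm across and 26 mm tall (38 mm in all). 28 to 56 g. Origin: centre of the underside; z points up along the knob. Starts flat on the worktop, to the right of the tin.
- lid_7: One of seven alike round wooden jar lids: disc 54 mm across and 12 mm thick with a grey seal round its edge, its lower edge bevelled (3 mm in over 3.5 mm), the upper edge by 1.5 mm, and on top an upright round darker knob 20 mm across and 26 mm tall (38 mm in all). 28 to 56 g. Origin: centre of the underside; z points up along the knob. Starts flat on the worktop, farther to the right.
- herb_jar: Small glass jar with a wooden top and red spice, 47 mm across, 87 mm tall, at the back under the cabinets. Bystander. Origin: centre of its underside.
- timer: Round kitchen timer, red below and white above, 66 mm across, 60 mm tall, at the back under the cabinets. Bystander. Origin: centre of its underside.
- spoon: Steel teaspoon, 132 x 26 x 9 mm, lying near the front edge before the two outside lids. Bystander. Origin: centre of its underside.
- green_jar: Small glass jar with a wooden top and green herbs, 47 mm across, 87 mm tall, at the right end of the work. Bystander. Origin: centre of its underside.

How it is judged:
At the end, for the whole second after the job is handed in: All seven lids are inside the tin at rest, each flat on the tin's floor (underside's centre within 3 mm of the floor's height, within 0.08 rad of the tin's floor, knob up) with its centre at most 62 mm from the tin's middle; the tin stands level (0.05 rad) and still (angle between tin's own z axis and vertical below 0.05 rad and linear speed of each of tin, lid_1, lid_2, lid_3, lid_4, lid_5, lid_6, lid_7 below 0.02 m/s and z of lid_1 in the frame of tin between 0 and 0.006 m and horizontal distance between each of lid_1, lid_2, lid_3, lid_4, lid_5, lid_6, lid_7 and tin below 0.062 m and angle between the z axis of each of lid_1, lid_2, lid_3, lid_4, lid_5, lid_6, lid_7 and the z axis of tin, either way round below 0.08 rad and angle between each of lid_1, lid_2, lid_3, lid_4, lid_5, lid_6, lid_7's own z axis and vertical below 0.15 rad and z of lid_2 in the frame of tin between 0 and 0.006 m and z of lid_3 in the frame of tin between 0 and 0.006 m and z of lid_4 in the frame of tin between 0 and 0.006 m and z of lid_5 in the frame of tin between 0 and 0.006 m and z of lid_6 in the frame of tin between 0 and 0.006 m and z of lid_7 in the frame of tin between 0 and 0.006 m); the robot touches nothing.
It fails at once if the tin is shifted more than 40 mm from where it stood (distance of tin from where it was at the start of the episode above 0.04 m).
It fails at once if the timer, the spoon or a herb jar is shifted more than 25 mm or knocked over (distance of any of herb_jar, timer, spoon, green_jar from where it was at the start of the episode above 0.025 m or angle between any of herb_jar, timer, green_jar's own z axis and vertical above 0.5 rad).
It also fails if it takes over 70 s, if anything falls off the work surface, if the arm or the gripper's body presses on something with over 40 N, if the wrist force passes 120 N, or if a joint passes its speed limit or range.

## Working session

There is one attempt and no reset: what is moved stays moved. The work goes in short steps, each a Python script; the robot and the scene stay as the last script left them, time stands still between calls to the robot, and variables do not carry over. Pictures are saved under pics/ and viewed, at most 10 in all, crops included, and the job is handed in when it is done.

```bash
mkdir -p pics
python3 - <<'E'
from workcell import *
import cv2,numpy as np
for n in("top","scene"):
    im=cams.read_camera(n);cv2.imwrite(f"pics/{n}0.png",im)
    c=cams.get_calibration(n);print(n,c)
print(read_time_s(),read_eef_rot(),read_ee_pos())
E
```

```text
top {'camera_matrix': array([[585.82322013,   0.        , 322.32858592],
       [  0.        , 585.82322013, 241.52367829],
       [  0.        ,   0.        ,   1.        ]]), 'cam_to_world': array([[-0.02048505,  0.97671045, -0.21358152,  0.21674268],
       [-0.99978601, -0.02062773,  0.00156076, -0.0772613 ],
       [-0.0028813 ,  0.21356778,  0.976924  ,  1.38044844],
       [ 0.        ,  0.        ,  0.        ,  1.        ]])}
scene {'camera_matrix': array([[460.04533949,   0.        , 320.22860627],
       [  0.        , 460.04533949, 246.68045277],
       [  0.        ,   0.        ,   1.        ]]), 'cam_to_world': array([[ 0.83522713,  0.39500489, -0.38257912,  0.04130229],
       [-0.5498296 ,  0.58834296, -0.59290807, -0.78040871],
       [-0.00911386,  0.70556623,  0.70858538,  0.91585795],
       [ 0.        ,  0.        ,  0.        ,  1.        ]])}
0.1 [ 9.91445540e-01  1.30519702e-01 -7.21969806e-05 -5.85230985e-04] [ 0.16167617 -0.60334088  0.23894537]
```

View pics/top0.png

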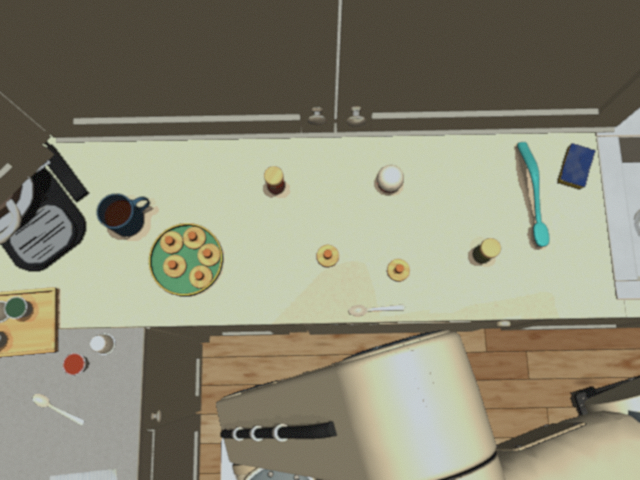

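View pics/scene0.png

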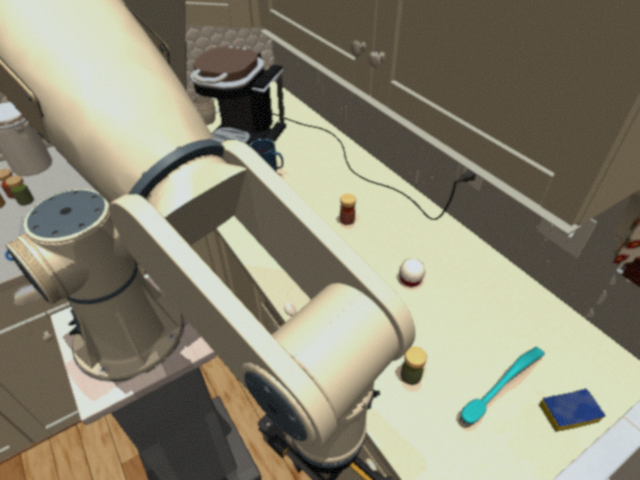

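The top view shows the tin at about (186,260), with four lids against its wall at (172,242), (194,237), (209,254) and (200,276) and the misplaced one at (174,266). The loose lids are at (328,256) and (399,270), and the spoon is at (358–405,310). The arm hides the tin from the scene camera, so I'll use two wrist positions for the heights.

```bash
cat > h.py <<'E'
from workcell import *
import cv2,numpy as np
def ray(c,uv):
    K=np.array(c["camera_matrix"]);T=np.array(c["cam_to_world"])
    d=np.linalg.solve(K,[uv[0],uv[1],1]);d=T[:3,:3]@[d[0],-d[1],-d[2]]
    return T[:3,3],d/np.linalg.norm(d)
def onz(c,uv,z):
    o,d=ray(c,uv);return o+d*(z-o[2])/d[2]
def two(c1,u1,c2,u2):
    o1,d1=ray(c1,u1);o2,d2=ray(c2,u2)
    s=np.linalg.lstsq(np.c_[d1,-d2],o2-o1,rcond=None)[0]
    a,b=o1+s[0]*d1,o2+s[1]*d2
    return (a+b)/2,np.linalg.norm(a-b)
def quat(th):  # tool down, closing line (tool y) at angle th from world y
    return [np.cos(th/2),np.sin(th/2),0,0]
def snap(name):
    c=cams.get_calibration("wrist");im=cams.read_camera("wrist")
    cv2.imwrite(f"pics/{name}.png",im);return c,im
E
python3 - <<'E'
from h import *
c=cams.get_calibration("top")
for n,uv,z in [("tin",(186,260),.02),("l5",(174,266),.041),("l6",(328,256),.038),("l7",(399,270),.038),("spoonL",(352,311),.005),("spoonR",(405,308),.005),("green",(487,250),.05),("timer",(390,180),.03),("jar",(274,180),.05),("mug",(120,213),.05)]:
    print(n,onz(c,uv,z).round(3))
w=cams.get_calibration("wrist");print(w["camera_matrix"],w["cam_to_world"].round(3))
from scipy.spatial.transform import Rotation as R
print(R.from_quat(read_eef_rot()).as_matrix().round(3))
for p in [(.45,.22,.3),(.5,-.08,.3),(.45,-.08,.3),(.45,-.2,.3)]:
  for t in (0,.8,1.57,-.8,-1.57):
    q=arm.solve_ik(p,quat(t));print(p,t,None if q is None else np.round(q,2))
E
```

```text
tin [0.476 0.243 0.02 ]
l5 [0.459 0.266 0.041]
l6 [ 0.475 -0.092  0.038]
l7 [ 0.439 -0.256  0.038]
spoonL [ 0.349 -0.146  0.005]
spoonR [ 0.354 -0.27   0.005]
green [ 0.479 -0.46   0.05 ]
timer [ 0.661 -0.246  0.03 ]
jar [0.66  0.033 0.05 ]
mug [0.586 0.395 0.05 ]
[[352.69167911   0.         317.5835479 ]
 [  0.         352.69167911 239.35322759]
 [  0.           0.           1.        ]] [[ 0.259  0.929  0.263  0.236]
 [-0.966  0.249  0.07  -0.584]
 [-0.    -0.272  0.962  0.383]
 [ 0.     0.     0.     1.   ]]
[[ 0.966  0.259 -0.   ]
 [ 0.259 -0.966  0.001]
 [ 0.    -0.001 -1.   ]]
(0.45, 0.22, 0.3) 0 [ 0.45  0.1   1.82 -0.    1.22  2.02]
(0.45, 0.22, 0.3) 0.8 [ 0.45  0.1   1.82 -0.    1.22  1.22]
(0.45, 0.22, 0.3) 1.57 [ 0.45  0.1   1.82 -0.    1.22  0.45]
(0.45, 0.22, 0.3) -0.8 [ 0.45  0.1   1.82 -0.    1.22  2.82]
(0.45, 0.22, 0.3) -1.57 [ 0.45  0.1   1.82 -0.    1.22 -2.69]
(0.5, -0.08, 0.3) 0 [-0.16  0.11  1.81 -0.    1.22  1.41]
(0.5, -0.08, 0.3) 0.8 [-0.16  0.11  1.81 -0.    1.22  0.61]
(0.5, -0.08, 0.3) 1.57 [-0.16  0.11  1.81 -0.    1.22 -0.16]
(0.5, -0.08, 0.3) -0.8 [-0.16  0.11  1.81 -0.    1.22  2.21]
(0.5, -0.08, 0.3) -1.57 [-0.16  0.11  1.81 -0.    1.22  2.98]
(0.45, -0.08, 0.3) 0 [-0.18  0.03  1.9  -0.    1.21  1.39]
(0.45, -0.08, 0.3) 0.8 [-0.18  0.03  1.9  -0.    1.21  0.59]
(0.45, -0.08, 0.3) 1.57 [-0.18  0.03  1.9  -0.    1.21 -0.18]
(0.45, -0.08, 0.3) -0.8 [-0.18  0.03  1.9  -0.    1.21  2.19]
(0.45, -0.08, 0.3) -1.57 [-0.18  0.03  1.9  -0.    1.21  2.96]
(0.45, -0.2, 0.3) 0 [-0.42  0.09  1.84 -0.    1.22  1.15]
(0.45, -0.2, 0.3) 0.8 [-0.42  0.09  1.84 -0.    1.22  0.35]
(0.45, -0.2, 0.3) 1.57 [-0.42  0.09  1.84 -0.    1.22 -0.42]
(0.45, -0.2, 0.3) -0.8 [-0.42  0.09  1.84 -0.    1.22  1.95]
(0.45, -0.2, 0.3) -1.57 [-0.42  0.09  1.84 -0.    1.22  2.72]
```

Run:
```python
from h import *
import pickle
D={}
for n,p,t in [("o1",(.46,-.23,.22),.5),("o2",(.44,-.13,.22),.5),("t1",(.44,.21,.22),.8),("t2",(.51,.27,.22),.8)]:
    arm.movep(p,quat(t)); arm.wait(.15); D[n]=snap(n)
pickle.dump(D,open("d.pkl","wb"));print(read_time_s())
cv2.imwrite("pics/m1.png",cv2.resize(np.vstack([np.hstack([D["o1"][1],D["o2"][1]]),np.hstack([D["t1"][1],D["t2"][1]])]),(800,600)))
```

```text
4.875
```

View pics/m1.png

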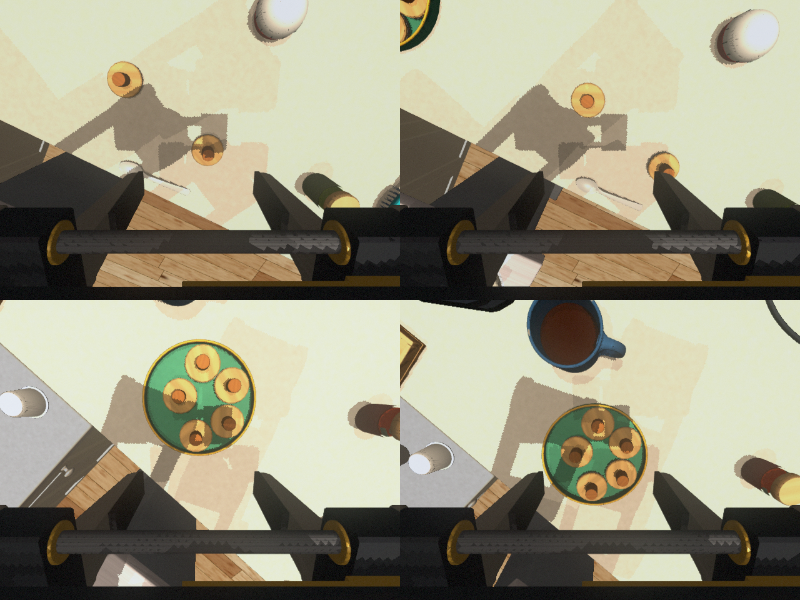

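The wrist pictures show the loose lids at about (125,79) and (207,150) in o1, and (588,100) and (662,165) in o2 (mosaic pixels). The tin is at about (200,398) in t1 and (595,453) in t2, with five knobs visible in each and some shadow from the arm. Next I'll segment the knobs and the rim.

Run:
```python
from h import *
import pickle
D=pickle.load(open("d.pkl","rb"))
# mosaic->full px (quadrant)
P={"o1":[(123,79,"knobL"),(135,85,"disc"),(208,152,"knobS"),(198,158,"discS"),(250,100,"top"),(160,120,"topS")],
"t1":[(203,363,"knobL"),(195,352,"disc"),(197,438,"knobS"),(208,430,"discS"),(160,390,"green"),(210,410,"greenS"),(228,425,"knobS")]}
for n in P:
    h=cv2.cvtColor(D[n][1],cv2.COLOR_BGR2HSV)
    for u,v,s in P[n]:
        x,y=int(u*1.6),int((v-(300 if n=="t1" else 0))*1.6)
        print(n,s,np.median(h[y-1:y+2,x-1:x+2].reshape(-1,3),0))
for n in D:
    h=cv2.cvtColor(D[n][1],cv2.COLOR_BGR2HSV)
    m=((h[...,0]<14)&(h[...,1]>140)&(h[...,2]>50)).astype(np.uint8)*255
    m[310:]=0
    for c in cv2.findContours(m,0,2)[0]:
        if 60<cv2.contourArea(c)<1500: print(n,np.round(cv2.minEnclosingCircle(c),1) if 0 else (cv2.minEnclosingCircle(c),cv2.contourArea(c)))
```

```text
o1 knobL [ 13. 172. 203.]
o1 disc [ 20. 132. 221.]
o1 knobS [ 13. 140. 111.]
o1 discS [ 17. 144. 216.]
o1 top [ 27.  46. 220.]
o1 topS [ 18.  64. 140.]
t1 knobL [ 14. 173. 228.]
t1 disc [ 27. 113. 231.]
t1 knobS [ 13. 183. 218.]
t1 discS [ 17. 142. 153.]
t1 green [ 68. 107. 182.]
t1 greenS [60. 79. 97.]
t1 knobS [ 13. 163. 141.]
o1 (((332.1190490722656, 250.11904907226562), 8.391122817993164), 91.5)
o1 (((189.5, 126.5), 11.068072319030762), 320.0)
o2 (((430.0, 276.5), 8.381627082824707), 106.0)
o2 (((299.30645751953125, 162.0677490234375), 10.596885681152344), 303.5)
t1 (((313.0, 221.7083282470703), 10.440491676330566), 243.0)
t1 (((366.44036865234375, 199.48165893554688), 9.573773384094238), 102.5)
t1 (((622.5, 186.5), 21.31910514831543), 415.0)
t1 (((285.2804870605469, 153.95529174804688), 10.481950759887695), 205.0)
t1 (((374.7241516113281, 136.58621215820312), 10.8281831741333), 220.5)
t2 (((306.0, 308.0), 8.062357902526855), 73.0)
t2 (((355.7017822265625, 288.44171142578125), 9.467856407165527), 216.0)
t2 (((597.5, 286.5), 22.638561248779297), 655.0)
t2 (((362.7663879394531, 235.65721130371094), 9.608448028564453), 128.5)
t2 (((316.0089416503906, 202.67857360839844), 10.135591506958008), 244.5)
```

Run:
```python
from h import *
import pickle
D=pickle.load(open("d.pkl","rb"))
def cr(n,x,y,w,s): return cv2.resize(D[n][1][y:y+w,x:x+w],None,fx=s,fy=s,interpolation=cv2.INTER_CUBIC)
a=np.hstack([cr("t1",222,57,200,2),cr("t2",215,150,200,2)])
b=np.hstack([cr("o1",164,100,50,4),cr("o1",306,214,50,4),cr("o2",275,135,50,4),cr("o2",395,240,50,4)])
cv2.imwrite("pics/m2.png",np.vstack([a,b]))
```

```text
(no output)
```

View pics/m2.png

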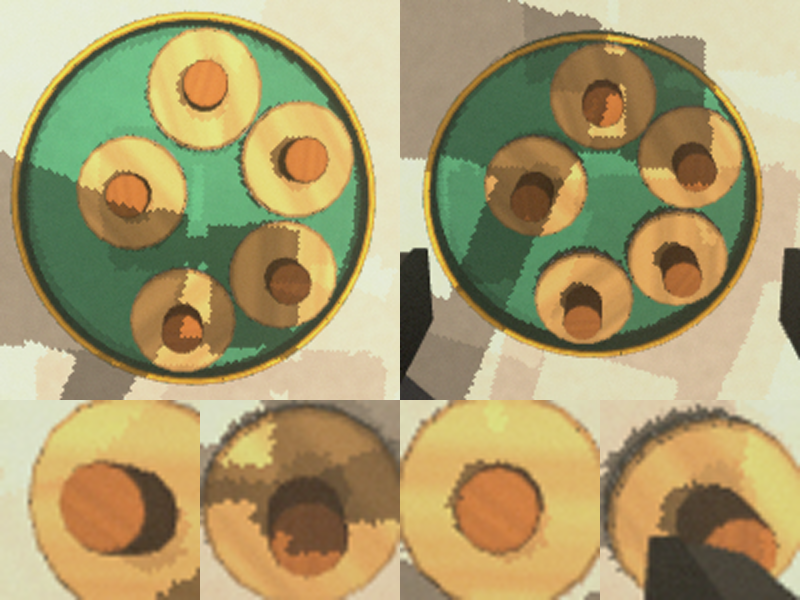

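The crops show all five lid discs in the tin and the rim unobstructed in both views. In o2 a finger partly covers lid 7. I'll fit ellipses to the disc outlines and the rim, then triangulate.

```bash
cat >> h.py <<'E'
def blobs(im,tin=False,rows=(0,335)):
    h=cv2.cvtColor(cv2.GaussianBlur(im,(3,3),0),cv2.COLOR_BGR2HSV);H,S,V=cv2.split(h)
    m=((H<33)&(S>88)&(V>45)).astype(np.uint8)*255
    if tin:   # green floor/brass rim -> hull, then wood inside it
        g=((H>40)&(H<90)&(S>55)).astype(np.uint8)*255
        g[rows[1]:]=0
        t=cv2.morphologyEx(g|m,cv2.MORPH_CLOSE,np.ones((3,3)));t[rows[1]:]=0
        cs=cv2.findContours(t,0,2)[0]
        def gr(c):
            k=np.zeros_like(g);cv2.drawContours(k,[c],-1,255,-1);return ((k>0)&(g>0)).sum()
        c=max(cs,key=gr);E=cv2.fitEllipse(cv2.convexHull(c))
        k=np.zeros_like(g);cv2.ellipse(k,(E[0],(E[1][0]*.935,E[1][1]*.935),E[2]),255,-1);m&=k
    m[rows[1]:]=0
    m=cv2.morphologyEx(m,cv2.MORPH_CLOSE,np.ones((5,5))) if not tin else m
    m=cv2.erode(m,np.ones((3,3)))
    out=[]
    for c in cv2.findContours(m,0,2)[0]:
        if cv2.contourArea(c)>600:
            e=cv2.fitEllipse(cv2.convexHull(c))
            out.append((np.array(e[0]),np.round(e[1],1),cv2.contourArea(c)))
    return (E,out) if tin else out
E
python3 - <<'E'
from h import *
import pickle
D=pickle.load(open("d.pkl","rb"))
for n in("o1","o2"):
    for b in blobs(D[n][1]): print(n,b[0].round(1),b[1],b[2],onz(D[n][0],b[0],.0115).round(4))
T={}
for n in("t1","t2"):
    E,o=blobs(D[n][1],True);T[n]=(E,o);print(n,"tin",np.round(E[0],1),np.round(E[1],1),onz(D[n][0],E[0],.0208).round(4))
    for b in o: print(b[0].round(1),b[1],b[2],onz(D[n][0],b[0],.0145).round(4))
print("tin2",two(D["t1"][0],T["t1"][0][0],D["t2"][0],T["t2"][0][0]))
c1,c2=D["t1"][0],D["t2"][0]
for b in T["t1"][1]:
    p=onz(c1,b[0],.0145);q=min(T["t2"][1],key=lambda q:np.linalg.norm(onz(c2,q[0],.0145)-p))
    print(two(c1,b[0],c2,q[0]))
E
```

```text
o1 [218.5 294.7] [14.6 24.4] 969.5 [ 0.334  -0.1777  0.0115]
o1 [542.3 324.6] [39.5 66. ] 1263.0 [ 0.4735 -0.51    0.0115]
o1 [331.6 240.2] [47.4 48.9] 1765.0 [ 0.4466 -0.2556  0.0115]
o1 [199.3 127. ] [52.1 57.8] 2289.5 [ 0.4842 -0.0901  0.0115]
o2 [241.6 277.4] [42.2 56.8] 1395.5 [ 0.345  -0.0913  0.0115]
o2 [421.4 267.7] [44.  48.5] 1222.0 [ 0.4466 -0.2546  0.0115]
o2 [127.7 299. ] [ 76.8 132.4] 1646.0 [0.2628 0.0069 0.0115]
o2 [300.3 160.1] [51.8 53.4] 2107.5 [ 0.4837 -0.0892  0.0115]
o2 [12.9 27. ] [ 52.3 101.8] 2401.0 [0.4637 0.1886 0.0115]
t1 tin [318.2 155.8] [182.6 187.1] [0.4848 0.2524 0.0208]
[313.  216.9] [49.6 50.2] 1899.0 [0.4388 0.2127 0.0145]
[363.2 193.9] [51.1 51.8] 2006.0 [0.4909 0.1945 0.0145]
[287.5 153. ] [52.4 54.3] 2164.0 [0.4653 0.2747 0.0145]
[346.9 117.8] [ 71.1 114.8] 4767.5 [0.5282 0.2583 0.0145]
t2 tin [311.1 247.2] [163.1 170.3] [0.4852 0.2525 0.0208]
[306.6 298.7] [44.7 46.7] 1582.0 [0.4394 0.2131 0.0145]
[282.5 242.5] [47.4 49.1] 1769.0 [0.4661 0.2754 0.0145]
[338.9 235.1] [ 90.7 136. ] 5523.5 [0.5133 0.2406 0.0145]
tin2 (array([0.48479835, 0.25230937, 0.01938548]), np.float64(0.00014306795535817105))
(array([0.43844594, 0.21225233, 0.01184055]), np.float64(6.80363633172098e-05))
(array([ 0.48317414,  0.16452216, -0.22850609]), np.float64(0.036959412154786216))
(array([0.46495564, 0.27483649, 0.01041867]), np.float64(6.201870352920428e-05))
(array([0.52238232, 0.25836753, 0.08447523]), np.float64(0.002787291136572839))
```

```bash
cat >> h.py <<'E'
def lids(im,E,k=.935,rows=335):
    "wood discs inside the tin ellipse E, split apart by erosion"
    H,S,V=cv2.split(cv2.cvtColor(cv2.GaussianBlur(im,(3,3),0),cv2.COLOR_BGR2HSV))
    m=((H<33)&(S>80)&(V>35)).astype(np.uint8)*255
    e=np.zeros_like(m);cv2.ellipse(e,(E[0],(E[1][0]*k,E[1][1]*k),E[2]),255,-1);m&=e;m[rows:]=0
    m=cv2.morphologyEx(m,cv2.MORPH_OPEN,cv2.getStructuringElement(2,(5,5)))
    cs,_=cv2.findContours(m,0,2)
    f=np.zeros_like(m);cv2.drawContours(f,cs,-1,255,-1)   # fill knob-shadow holes
    r=cv2.getStructuringElement(2,(23,23)) 
    f2=cv2.erode(f,r)
    out=[]
    for c in cv2.findContours(f2,0,2)[0]:
        k1=np.zeros_like(m);cv2.drawContours(k1,[c],-1,255,-1)
        k1=cv2.dilate(k1,cv2.getStructuringElement(2,(25,25)))&f
        c2=max(cv2.findContours(k1,0,2)[0],key=cv2.contourArea)
        if cv2.contourArea(c2)>600:
            q=cv2.fitEllipse(cv2.convexHull(c2));out.append((np.array(q[0]),np.round(q[1],1)))
    return out
E
python3 - <<'E'
from h import *
import pickle
from scipy.optimize import least_squares
D=pickle.load(open("d.pkl","rb"))
R={}
for n in("t1","t2"):
    E,_=blobs(D[n][1],True)
    o=lids(D[n][1],E);L=[onz(D[n][0],b[0],.0145) for b in o];R[n]=[b[0] for b in o]
    for b,p in zip(o,L):print(n,b[0].round(1),b[1],p[:2].round(4))
    P=np.array([p[:2] for p in L]);E5=np.array([.4655,.275]);P=P[np.linalg.norm(P-E5,axis=1)>.02]
    s=least_squares(lambda c:np.linalg.norm(P-c,axis=1)-.0555,[.485,.2525]);print("ring c",s.x.round(4),s.fun.round(4),np.degrees(np.arctan2(*(P-s.x).T[::-1])).round(1))
for p in R["t1"]:
    w=onz(D["t1"][0],p,.0145);q=min(R["t2"],key=lambda q:np.linalg.norm(onz(D["t2"][0],q,.0145)-w))
    print(two(D["t1"][0],p,D["t2"][0],q)[0].round(4))
# top camera check
im=cv2.imread("pics/top0.png");c=cams.get_calibration("top")
H,S,V=cv2.split(cv2.cvtColor(im,cv2.COLOR_BGR2HSV))
m=((H<33)&(S>88)&(V>45)).astype(np.uint8)*255
for x,y in((328,256),(399,270)):
    k=np.zeros_like(m);k[y-18:y+18,x-18:x+18]=m[y-18:y+18,x-18:x+18]
    cc=max(cv2.findContours(k,0,2)[0],key=cv2.contourArea);e=cv2.fitEllipse(cv2.convexHull(cc));print("top",e,onz(c,e[0],.0115).round(4))
g=((H>40)&(H<90)&(S>80)).astype(np.uint8)*255;g[:200]=0;g[310:]=0;g[:,:130]=0;g[:,250:]=0
cc=cv2.convexHull(np.vstack(cv2.findContours(g,0,2)[0]));e=cv2.fitEllipse(cc);print("toptin",e,onz(c,e[0],.012).round(4))
E
```

```text
t1 [313.  216.9] [52.4 53.2] [0.4389 0.2126]
t1 [363.1 194. ] [53.9 54.5] [0.4909 0.1945]
t1 [287.5 152.9] [54.9 56.9] [0.4653 0.2747]
t1 [370.4 135.9] [56.4 59. ] [0.533  0.2307]
t1 [323.9 100.9] [57.1 61.8] [0.523 0.284]
ring c [0.4805 0.2489] [-0.0003 -0.0001  0.0001 -0.0004] [-138.9  -79.2  -19.1   39.6]
t2 [306.7 298.6] [47.7 49.4] [0.4396 0.2131]
t2 [353.5 278.3] [49.4 50.9] [0.4918 0.1951]
t2 [282.6 242.4] [50.2 51.6] [0.4662 0.2754]
t2 [359.4 228.1] [52.  53.1] [0.5333 0.2314]
t2 [316.5 197.9] [53.2 54.5] [0.5236 0.2841]
ring c [0.4808 0.2495] [-0.0005 -0.      0.     -0.0005] [-138.6  -78.6  -19.1   39. ]
[0.4384 0.2121 0.0114]
[0.4909 0.1936 0.0101]
[0.465  0.2749 0.0102]
[0.5332 0.2306 0.012 ]
[0.5232 0.284  0.0124]
top ((327.2599792480469, 255.6636962890625), (21.142610549926758, 21.31940269470215), 101.50177001953125) [ 0.4814 -0.0905  0.0115]
top ((397.825927734375, 269.88653564453125), (21.109481811523438, 21.58271598815918), 122.45069885253906) [ 0.4436 -0.2566  0.0115]
toptin ((185.14932250976562, 259.0368957519531), (66.31782531738281, 70.47032165527344), 51.2200927734375) [0.4802 0.2475 0.012 ]
```

Ring centre is about (0.4806, 0.2492), with free places at roughly 100.6° and 160.6°. The top and wrist views disagree by about 3 mm. I'll centre lid 6 by gripping it two ways, then look at it again to measure the wrist camera's bias.

Run:
```python
from h import *
import pickle
p=np.array([.4828,-.0902])
arm.command_gripper(.45,8)
for t in(.8,.8-np.pi/2):
    arm.movep([*p,.10],quat(t))
    arm.line_to([*p,.042],vel=.12,force_limit=8)
    arm.command_gripper(0,6);print(read_ee_pos(),read_finger_gap(),read_gripper_force(),read_ft_force().round(1))
    arm.command_gripper(.45)
    arm.line_to([*p,.10],vel=.2)
D={}
for n,q in(("c1",(-.042,-.04)),("c2",(.03,.02))):
    arm.movep([p[0]+q[0],p[1]+q[1],.22],quat(.8));arm.wait(.15);D[n]=snap(n)
    for b in blobs(D[n][1]):
        w=onz(D[n][0],b[0],.0115)
        if np.linalg.norm(w[:2]-p)<.03: print(n,b[0].round(1),b[1],w[:2].round(4),(w[:2]-p).round(4));D[n+"u"]=b[0]
print(two(D["c1"][0],D["c1u"],D["c2"][0],D["c2u"]),read_ee_pos(),read_time_s())
```

```text
[ 0.4831776  -0.09028058  0.04253889] 0.21612390878159565 6.001394614577293 [-1.3 -0.2  5.8]
[ 0.48324509 -0.09027293  0.04255748] 0.21422539357923834 6.000904440879822 [-0.9  0.5  6.1]
c1 [320.3 158.7] [52.1 53.3] [ 0.4842 -0.0902] [0.0014 0.    ]
c2 [311.  248.2] [46.7 48.4] [ 0.4849 -0.0898] [0.0021 0.0004]
(array([ 0.48414758, -0.09038218,  0.00832462]), np.float64(0.00016615550571553802)) [ 0.51200852 -0.07074101  0.21993961] 14.9417
```

```bash
cat >> h.py <<'E'
C=np.array([.4793,.2489])
def slot(deg,r=.0553): a=np.radians(deg);return C+r*np.array([np.cos(a),np.sin(a)])
def pick(p,th,z,via=.10):
    arm.command_gripper(.42,20)
    arm.movep([*p,via],quat(th))
    hit=arm.line_to([*p,z],vel=.12,force_limit=10)
    arm.command_gripper(0,20)
    print("pick",hit,read_ee_pos().round(4),round(read_finger_gap(),3),read_gripper_force())
    arm.line_to([*p,via],vel=.2)
def place(p,th,z,via=.10):
    arm.movep([*p,via],quat(th))
    f0=read_ft_force()
    arm.line_to([*p,z+.012],vel=.15)
    hit=arm.line_to([*p,z],vel=.03,force_limit=8)
    print("place",hit,read_ee_pos().round(4),(read_ft_force()-f0).round(1),round(read_finger_gap(),3),read_time_s())
    return hit
def look(n,q=(-.04,-.04)):
    arm.movep([C[0]+q[0],C[1]+q[1],.22],quat(.8));arm.wait(.15);c,im=snap(n)
    E,_=blobs(im,True);L=np.array([onz(c,b[0],.0145)[:2] for b in lids(im,E)])-[.001,.0001]
    d=L-C;print("tin",onz(c,E[0],.0208)[:2].round(4))
    for v in d: print("  r %.1f ang %.1f"%(1e3*np.hypot(*v),np.degrees(np.arctan2(v[1],v[0]))))
    return im
E
python3 - <<'E'
from h import *
th=np.radians(-19.4)
pick(np.array([.4643,.2746]),th,.0455)
place(slot(160.6),th,.0455)
E
```

```text
pick False [0.4647 0.2748 0.0462] 0.209 20.001738667488098
place True [0.4274 0.2674 0.046 ] [-0.7 -1.2  6.2] 0.21 19.3833
```

Run:
```python
from h import *
arm.command_gripper(.42)
p=read_ee_pos();arm.line_to([p[0],p[1],.1],vel=.25)
look("p1");print(read_time_s())
```

```text
tin [0.4848 0.2524]
  r 55.2 ang -138.8
  r 55.7 ang -79.1
  r 55.2 ang 160.5
  r 55.8 ang -19.0
  r 55.1 ang 39.2
21.575
```

Lid 5 is seated at 160.5° and the tin hasn't moved. Lid 6 goes to 100° next.

Run:
```python
from h import *
th=np.radians(40)
pick(np.array([.4832,-.0903]),th,.0425)
hit=place(slot(100.2),th,.0455)
if read_ee_pos()[2]<.0475:
    arm.command_gripper(.42)
    p=read_ee_pos();arm.line_to([p[0],p[1],.1],vel=.25)
    look("p2")
print(read_time_s())
```

```text
pick False [ 0.4837 -0.0904  0.0431] 0.21 20.001886188983917
place True [0.4698 0.3035 0.0461] [-1.5 -0.6  6.7] 0.208 26.8583
tin [0.4848 0.2525]
  r 55.0 ang -138.6
  r 55.6 ang -79.0
  r 55.1 ang 160.4
  r 55.7 ang -19.0
  r 54.7 ang 100.1
  r 55.1 ang 39.4
28.5667
```

Run:
```python
from h import *
g=np.array([.4445,-.2560])
arm.movep([*(g-[.042,.04]),.22],quat(.8));arm.wait(.15);c,im=snap("l7")
for b in blobs(im):
    w=onz(c,b[0],.0115)[:2]-[.001,0]
    if np.linalg.norm(w-g)<.03: p=w;print(b[0].round(1),b[1],w.round(4))
assert np.linalg.norm(p-g)<.006
th=np.radians(40.6)
pick(p,th,.0425)
place(C+[.0003,-.0005],th,.0455)
```

```text
[319.9 159.4] [52.2 53.1] [ 0.4448 -0.2557]
pick False [ 0.4453 -0.2559  0.0432] 0.212 20.002297461032867
place True [0.4799 0.2485 0.0461] [-0.8 -0.6  6.4] 0.212 35.6083
```

Run:
```python
from h import *
arm.command_gripper(.42)
p=read_ee_pos();arm.line_to([p[0],p[1],.1],vel=.25)
im=look("p3");cv2.imwrite("pics/p3c.png",cv2.resize(im[40:280,200:440],(600,600)))
print(read_time_s())
```

```text
tin [0.4849 0.2525]
  r 55.1 ang 160.3
  r 31.5 ang -107.8
  r 55.6 ang -19.0
  r 54.7 ang 100.1
  r 55.2 ang 39.4
37.2417
```

View pics/p3c.png

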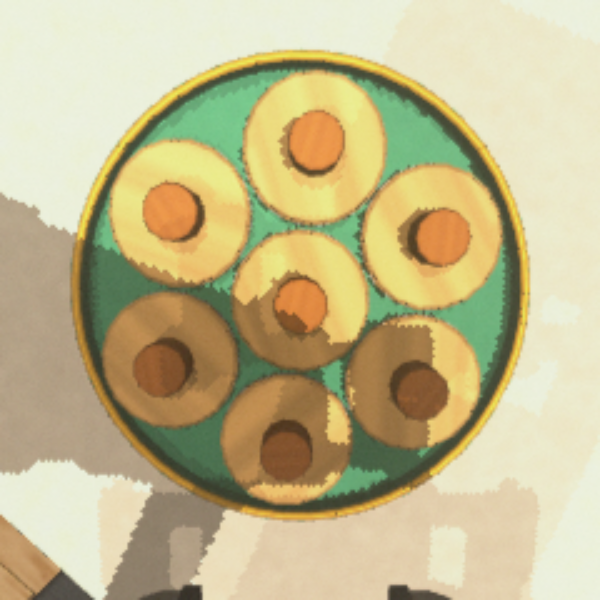

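The final view shows all seven discs inside the rim without overlap: the middle one at (300,300) and six around it. Every release height matched its grasp height plus the 3 mm floor. The 31.5 mm reading is only three adjacent discs merged into one blob.

```bash
python3 -c "
from workcell import *
print(arm.hand_in(),read_time_s())"
```

```text
the job is handed in; nothing more can be done
the job is handed in; nothing more can be done
```

I packed all seven lids into the tin (one in the middle, six around it) and handed the job in about 37 s into the 70 s limit; the last picture shows them flat and the tin unmoved, but the hand-in gave no verdict.

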